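Jack up the class rover and hold it

TASK

Set the small blue jack flat on the table with its round saddle centred under the rover's yellow lift tab, marked with a red disc. Pump the jack's red handle once, fully down and fully back up so that the rover comes down onto its wheels again, then press it fully down a second time and finish still holding it down, the two wheels beside the tab clear of the table. Let only the jack lift the rover, do not touch or shove it with the robot, and leave the bowl, can, glass, screwdriver and spare wheel where they are.

Things in the scene. Friction and masses are not known exactly. Their poses are not given: they have to be found in the camera images.
- jack: Loose blue bench jack, about 0.8 kg. Origin: centre of the underside of its base plate, 250 (x) x 80 (y) x 8 mm. +x points to the saddle (at x = +100), z up; the handle sticks out to -x. Fixed upright block to grip and carry it by: x -5 to 35 mm, 36 mm wide in y, top 92 mm up. Handle hinge (axis along y) at x = -20, z = 50 mm.
- jack_grip (a point): Point in the jack's upright block at x = 15, y = 0, z = 74 mm of the jack, 18 mm below the block's top: grip here from above across the 36 mm width (along the jack's y).
- saddle_top (a point): Centre of the top face of the jack's round black rubber saddle, 40 mm across; 48 mm above the jack's underside with the handle up. It rises 7.2 mm per 0.1 rad of handle travel, 36 mm in all, and sinks back when the handle comes up.
- pump_handle (a joint): Handle angle, rad: 0 = fully up (as at the start: from its hinge it slants 0.6 rad above the horizontal towards -x of the jack), 0.5 = fully down on its stop (0.1 rad above the horizontal). A spring returns it to 0 when let go; nothing latches. Pressing at handle_pad takes about 2 to 4 N unloaded, 5 to 9 N with the rover on the saddle.
- handle_pad (a point): Centre of the upper face of the red pad on the handle's end (64 mm long, 40 wide, 16 thick), where to press: 115 mm along the handle from the hinge and 8 mm above its centre line. About 122 mm above the table with the handle up, 69 mm fully down, on an arc about the hinge.
- rover: Loose four-wheeled rover, about 1.5 kg. 320 mm long (its y), 190 wide over the wheels (x), 110 high with a thin antenna to 170; z up. Origin: table level, mid-length, 5 mm outside its near wheels' outer faces; the body lies at +x. Wheels locked, 80 mm across, centres at x = 20 and 180, y = +-110 mm. Its -x side faces the robot and has the lift tab; raising it tips the rover about its far wheels.
- lift_point (a point): Marked lift point: centre of the underside of the yellow lift tab, 62 mm above the table at the start, below the red disc (28 mm) on the tab's top. Tab: 8 mm thick, 40 wide, level, sticking out between the near wheels, 50 mm beyond them. The point is 20 mm in from its outer end, at x = -25 mm of the rover, up to 30 mm either way along its y.
- near_wheel_left (a point): Lowest point of the rover's near wheel at y = +110, x = +20 mm of the rover; z = 0 when on the table.
- near_wheel_right (a point): Lowest point of the rover's near wheel at y = -110, x = +20 mm of the rover; z = 0 when on the table.
- bowl: Bystander: loose steel bowl, 140 mm across, 60 mm high; origin at the centre of its underside.
- can: Bystander: loose black drinks can, 66 mm across, 130 mm high; origin at the centre of its underside.
- glass: Bystander: loose drinking glass, 70 mm across, 100 mm high; origin at the centre of its underside.
- screwdriver: Bystander: loose screwdriver lying on the table along its x; origin under its middle.
- spare_wheel: Bystander: loose spare rover wheel lying flat, 80 mm across, 30 mm high; origin at the centre of its underside.

How it is judged:
By the outcome, as a careful person would: the job done as asked, in the order asked, and still so for the second after the job is handed in, while the arm keeps its last pose, push and grip.
It also fails if it takes over 62 s, if anything falls off the work surface, if the arm or the gripper's body presses on something with over 40 N, if the wrist force passes 120 N, or if a joint passes its speed limit or range.

ROBOT

A 7-joint arm with a two-finger parallel gripper is mounted at the origin on the work surface. World frame = base frame: x ahead of the robot, y to its left, z up, the work surface at z = 0. Lengths are in mm, angles in degrees, forces in N, time in s.
With the tool pointing down it reaches from about 425 to 825 mm from the base axis. Payload 3.6 kg.
Tool frame: the origin (TCP) lies midway between the tips of the shut fingers; the grasp point (between the pads) lies 19 mm behind it; z points along the fingers, y is the line along which they close (so a half turn about z gives the same grasp; the last joint's range is limited). The gripper opens to 93 mm and grips with 3 to 60 N. Pads are 15 mm wide; open, the fingers measure 128 mm over their backs; the gripper's body (75 mm by 188 mm) begins 65 mm behind the grasp point.
Start: joints at [-70.445, 35.231, -0.722, 81.555, 0.464, 63.22, -2.315], TCP at [233.681, 606.51, 218.64] pointing down, gripper open.
Joint ranges: [-178.69, 178.69], [-17.37, 117.87], [-77.05, 75.6], [15.02, 138.74], [-78.02, 258.01], [0.78, 113.62], [-162.83, 162.83]. Speed limits (degrees/s): [159.86, 159.86, 180, 180, 180, 180, 180].

INTERFACE

Orientations are given as [roll, pitch, yaw] about the fixed x, y, z axes, in that order (R = Rz(yaw) Ry(pitch) Rx(roll)).
In Python, from cell import arm, optics gives the robot as it stands.
- The arm moves only by the tool arm_command, never from a script. Its argument "series" is a list of rows, each an object of numbers: "rx", "ry", "rz": the turn, a rotation vector about the tool's x, y, z in degrees; "dx", "dy", "dz": the shift along the tool's x, y, z in cm; "grip": the gripper's target within -1 to 1 (shut at 1, half-way at 0, fully open at -1). A call has 1 to 10 rows; each row shifts and turns the commanded pose from where the row before left it, along the tool's axes as they then stand; what a row does not reach is not made up. A row lasts 1/8 s, in which the tool goes at most 62.5 mm and 10.7 degrees, less where a joint would pass 70% of its speed; a pose out of reach is approached as far as the arm can. A call is refused whole if a number of a shift passes 6.25 or a number of a turn 10.7, either way. A call with a gripper value outside its range is refused whole. The fingers move at their own pace and stop on an object; the grip force is fixed at half the most. Time passes only in rows, so rows that do not move let the fingers close. It gives the time, the measured TCP pose, the force, the opening and the grip force at its end, in the units of the state.
- arm.get_obs(): the state, without advancing time (a new reading comes with each control period).
- optics.snapshot(name): name is "scene" or "top" or "wrist"; returns (picture, depth): 400x640x3 uint8, red, green, blue; 400x640 float32, mm along the optical axis (not along the pixel's ray), 0 where there is no reading.
- optics.camera_info(name): a dict with "vertical_fov" (degrees; the focal length in pixels is half the picture's height over the tangent of half this angle, whatever the lens; pixels are square), "cx", "cy" (the principal point, pixels), "R" (3x3) and "t" (3): a world point X has camera coordinates R X + t. Camera axes: x right, y down, z forward; pixel columns grow to the right and rows downward; lengths in mm; the calibration is good to about 2 mm. The wrist camera is an equidistant fisheye: a pixel r from the principal point sees the ray r / f radians off the axis. A picture is of the moment at which its call begins: read the wrist's pose just before it. camera_info takes no time and is no camera call; for the wrist camera it gives the pose at the moment of the call.
- arm.job_done(): hands the job in; it is judged then, once.
The state is a dict: "t": time; "qpos": joint angles; "joint_vel": joint speeds; "joint_efforts": joint torques, N m; "tool_pos": TCP position; "ee_rot": TCP orientation; "wrist_force": force on the tool from outside, world axes, zero at the start; "ft_torque": the same for the moment, N m; "grip_width": opening from 0.0 (shut) to 1.0 (fully open); "gripper_force": force on a finger pad.
Only numpy, scipy, OpenCV 4.12 (cv2) and the standard library are available. Lean on these libraries where they do the work, as an engineer would, in place of code of your own. Each camera call takes 0.05 s, during which the arm holds its last target. There are 200 camera calls.

## Working session

There is one attempt and no reset: what is moved stays moved. The work goes in short steps, Python scripts to look and compute and a tool call to move; the robot and the scene stay as the last step left them, time stands still between calls to the robot, and variables do not carry over. Pictures are saved under pics/ and viewed, at most 10 in all, crops included, and the job is handed in when it is done.

Besides the shell and the picture viewer there is one more tool, called by a JSON object that holds its "method" and its "body", one argument or row to a line. arm_command: Moves the arm, as the interface text tells. Its arguments: {"type":"object","properties":{"series":{"type":"array","items":{"type":"object","properties":{"rx":{"type":"number"},"ry":{"type":"number"},"rz":{"type":"number"},"dx":{"type":"number"},"dy":{"type":"number"},"dz":{"type":"number"},"grip":{"type":"number"}}}}},"required":["series"]}

```bash
mkdir -p pics; ls; cat > h.py <<'E'
import numpy as np, cv2
from cell import arm, optics
def snap(n):
    ci=optics.camera_info(n); p,d=optics.snapshot(n); return p,d,ci
def world(ci,u,v,d):
    f=200/np.tan(np.radians(ci['vertical_fov'])/2)
    c=np.array([(u-ci['cx'])/f*d,(v-ci['cy'])/f*d,d])
    return np.array(ci['R']).T@(c-np.array(ci['t']))
def cloud(ci,d):
    v,u=np.mgrid[:d.shape[0],:d.shape[1]]
    f=200/np.tan(np.radians(ci['vertical_fov'])/2)
    c=np.stack([(u-ci['cx'])/f*d,(v-ci['cy'])/f*d,d],-1)
    return (c-np.array(ci['t']))@np.array(ci['R'])
E
python3 - <<'E'
from h import *
for n in ['top','scene']:
    p,d,ci=snap(n); cv2.imwrite(f'pics/{n}1.png',p[...,::-1]); np.savez(f'{n}1.npz',p=p,d=d,**{k:np.array(x) for k,x in ci.items()})
    print(n,ci,(d>0).mean())
o=arm.get_obs();print(o)
E
```

```text
pics
top {'vertical_fov': 48.93482458311379, 'cx': 312.67447313419365, 'cy': 193.3413336803432, 'R': array([[ 0.00476768, -0.99992105, -0.01162609],
       [-0.99851062, -0.00412843, -0.05440133],
       [ 0.05434904,  0.01186814, -0.99845147]]), 't': array([   6.87334458,  554.71209053, 1239.11791928])} 0.9958203125
scene {'vertical_fov': 51.473242811990914, 'cx': 323.39929448081034, 'cy': 200.66727332305774, 'R': array([[ 0.81639906,  0.57747306, -0.0041761 ],
       [ 0.46892945, -0.66713208, -0.57882636],
       [-0.33704264,  0.470595  , -0.81544013]]), 't': array([-458.09895688, -199.03437318, 1381.10917588])} 0.99590625
{'t': 0.1, 'qpos': array([-70.44749464,  35.28415273,  -0.72384845,  81.63049841,
         0.462834  ,  63.22132431,  -2.31512335]), 'joint_vel': array([ 0.08820391, -0.08345223, -0.04160623, -0.20648571, -0.04847025,
       -0.05123435,  0.03607518]), 'joint_efforts': array([ 1.54682806e-03, -4.60044193e+01,  2.09910264e-01, -1.66247624e+01,
       -6.12071366e-02,  1.69358379e-02,  9.68119639e-05]), 'tool_pos': array([233.40748947, 605.8825959 , 217.60144735]), 'ee_rot': array([-1.79866845e+02, -2.12751827e-05,  1.58932754e+02]), 'wrist_force': array([ 0.15467153, -0.01511437,  0.01639416]), 'ft_torque': array([-0.00082886,  0.04044847,  0.00388041]), 'gripper_force': 0.0, 'grip_width': 0.9985350152267349}
```

View pics/top1.png

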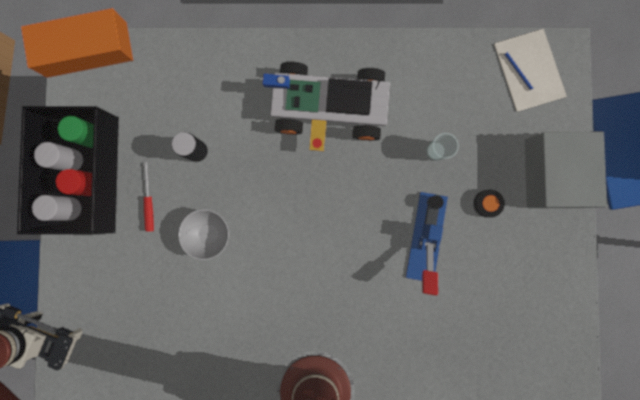

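View pics/scene1.png

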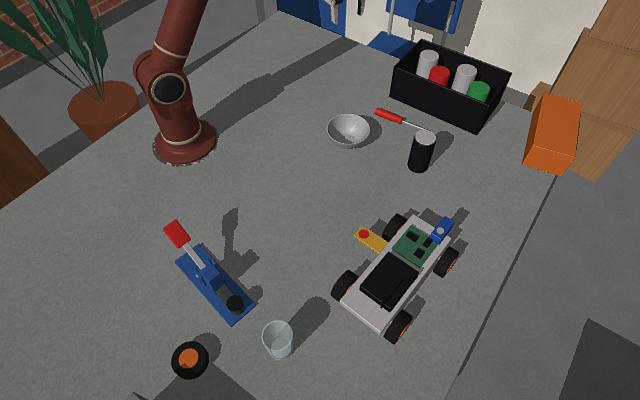

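The top view shows the jack around (428,237) with saddle (434,202) and pad (430,283), the tab disc at (317,143), the glass at (443,147), and the spare wheel at (489,203). In the scene view the jack's pad is at (177,234) and the red disc at (363,234).

```bash
python3 - <<'E'
from h import *
def rep(name,m,P):
    q=P[m]; 
    if len(q): print(name,len(q),'mean',q.mean(0).round(1),'min',q.min(0).round(),'max',q.max(0).round())
    return q
for n in ['top','scene']:
    z=np.load(n+'1.npz'); ci={k:z[k] for k in ['vertical_fov','cx','cy','R','t']}
    P=cloud(ci,z['d']); p=z['p'].astype(int); r,g,b=p[...,0],p[...,1],p[...,2]
    v,u=np.mgrid[:400,:640]
    box=lambda a,c,e,f:(u>=a)&(u<=c)&(v>=e)&(v<=f)
    J=box(400,455,185,300) if n=='top' else box(155,260,215,330)
    T=box(308,330,118,152) if n=='top' else box(350,390,223,255)
    red=(r>110)&(g<70)&(b<70); yel=(r>130)&(g>90)&(b<80); blue=(b>70)&(b>1.6*r)
    print('==',n)
    for nm,m in [('disc',T&red),('tab',T&(yel|red))]:
        q=rep(nm,m,P)
    q=rep('pad',J&red,P)
    bl=J&blue&(P[...,2]<25)&(P[...,2]>-10); q=rep('base',bl,P)
    if len(q):
        print(' minrect',cv2.minAreaRect(q[:,:2].astype(np.float32)))
    rep('blocktop',J&(P[...,2]>84)&blue,P)
    dk=J&(r<45)&(g<45)&(b<45)&(P[...,2]>40)&(P[...,2]<56); q=rep('saddle',dk,P)
    # rover wheels / table / others
    if n=='top':
        rep('table',box(200,250,290,340),P)
        for nm,bb,lo in [('glass',(415,465,125,165),30),('spare',(470,510,185,220),15),('can',(168,210,130,162),100),('bowl',(175,232,205,262),30),('rover',(258,395,55,150),50)]:
            rep(nm,box(*bb)&(P[...,2]>lo),P)
        rv=box(265,392,60,128)&(P[...,2]>60)&(P[...,2]<120); q=P[rv]; print('rover rect',cv2.minAreaRect(q[:,:2].astype(np.float32)))
        wh=box(265,392,60,142)&(r<60)&(g<60)&(b<60)&(P[...,2]>30)&(P[...,2]<86)
        nl,lab,st,ce=cv2.connectedComponentsWithStats(wh.astype(np.uint8))
        for i in range(1,nl):
            if st[i,4]>30: q=P[lab==i]; print(' wheel',st[i],q.mean(0).round(1),q.min(0).round(),q.max(0).round())
E
```

```text
== top
disc 50 mean [691.   -1.2  70.8] min [682. -11.  67.] max [701.   8.  76.]
tab 395 mean [712.6  -3.6  78.6] min [487. -25.  -2.] max [ 754.   17. 1267.]
pad 300 mean [ 321.  -293.9  127.4] min [ 293. -315.  103.] max [ 487.   -6. 1267.]
base 1173 mean [ 428.2 -302.8    8. ] min [ 313. -373.    1.] max [ 557. -256.   24.]
 minrect ((433.24920654296875, -314.9759826660156), (78.38947296142578, 246.21063232421875), 79.57443237304688)
blocktop 206 mean [ 448.3 -308.4  119.9] min [ 356. -336.   84.] max [ 487.   -6. 1267.]
saddle 104 mean [ 530.9 -329.3   47.3] min [ 516. -347.   42.] max [ 544. -313.   52.]
table 2601 mean [208.8 256.3   7.7] min [135.  -6.  -9.] max [ 487.  332. 1267.]
glass 472 mean [ 678.4 -341.6   97.2] min [ 487. -379.   30.] max [ 713.   -6. 1267.]
spare 687 mean [ 527.6 -482.    40.4] min [ 487. -528.   15.] max [ 566.   -6. 1267.]
can 536 mean [672.9 339.3 141.3] min [487.  -6. 100.] max [ 708.  378. 1267.]
bowl 846 mean [436.7 315.   73.6] min [370.  -6.  30.] max [ 505.  379. 1267.]
rover 7094 mean [800.2 -31.1  92. ] min [ 487. -200.   50.] max [ 918.  
[... 386 characters left out ...]
 [352 125  28  15 299] [ 723.  -135.8   70.6] [ 706. -175.   31.] [ 741. -100.   84.]
== scene
disc 74 mean [692.   -2.8  71.2] min [679. -16.  66.] max [705.  11.  75.]
tab 456 mean [714.9  -6.   69.5] min [655. -29.  -0.] max [757.  18.  75.]
pad 408 mean [ 331.  -301.5  131.1] min [ 220. -518.   -1.] max [ 933. -277. 1009.]
base 1410 mean [ 433.4 -326.3    8.1] min [ 307. -377.   -5.] max [ 564. -258.   25.]
 minrect ((434.0358581542969, -317.1661682128906), (79.46696472167969, 251.63876342773438), 80.0054702758789)
blocktop 223 mean [ 460.3 -324.9  112.1] min [ 370. -518.   85.] max [ 933. -297. 1009.]
saddle 213 mean [ 533.7 -334.5   47.9] min [ 512. -354.   41.] max [ 553. -315.   53.]
```

{"method": "arm_command", "body": {
  "series": [
    {"dx": -5.9, "dy": -0.27, "rz": 5.2, "grip": -1},
    {"dx": -5.9, "dy": -0.27, "rz": 5.2, "grip": -1},
    {"dx": -5.9, "dy": -0.27, "rz": 5.2, "grip": -1},
    {"dx": -5.9, "dy": -0.27, "rz": 5.2, "grip": -1},
    {"dx": -5.9, "dy": -0.27, "rz": 5.2, "grip": -1},
    {"dx": -5.9, "dy": -0.27, "rz": 5.2, "grip": -1},
    {"dx": -5.9, "dy": -0.27, "rz": 5.2, "grip": -1},
    {"dx": -5.9, "dy": -0.27, "rz": 5.2, "grip": -1},
    {"dx": -5.9, "dy": -0.27, "rz": 5.2, "grip": -1},
    {"dx": -5.9, "dy": -0.27, "rz": 5.2, "grip": -1}
  ]
}}

```text
invalid input
```

{"method": "arm_command", "body": {
  "series": [
    {"dx": -5.9, "dy": -0.37, "rz": 5.2, "grip": -1},
    {"dx": -5.9, "dy": -0.37, "rz": 5.2, "grip": -1},
    {"dx": -5.9, "dy": -0.37, "rz": 5.2, "grip": -1},
    {"dx": -5.9, "dy": -0.37, "rz": 5.2, "grip": -1},
    {"dx": -5.9, "dy": -0.37, "rz": 5.2, "grip": -1},
    {"dx": -5.9, "dy": -0.37, "rz": 5.2, "grip": -1},
    {"dx": -5.9, "dy": -0.37, "rz": 5.2, "grip": -1},
    {"dx": -5.9, "dy": -0.37, "rz": 5.2, "grip": -1},
    {"dx": -5.9, "dy": -0.37, "rz": 5.2, "grip": -1},
    {"grip": -1}
  ]
}}

```text
invalid input
```

{"method": "arm_command", "body": {
  "series": [
    {"dx": -5.9, "dy": -0.27, "dz": 0, "rx": 0, "ry": 0, "rz": 5.2, "grip": -1}
  ]
}}

```text
t: 0.22
tool_pos: [281.0, 585.9, 217.8]
ee_rot: [-179.9, -0.4, 154.3]
wrist_force: [1.8, 0.5, -0.3]
grip_width: 0.998
gripper_force: 0.0
```

{"method": "arm_command", "body": {
  "series": [
    {"dx": -5.9, "dy": -0.3, "dz": 0, "rx": 0, "ry": 0, "rz": 5.2, "grip": -1},
    {"dx": -5.9, "dy": -0.3, "dz": 0, "rx": 0, "ry": 0, "rz": 5.2, "grip": -1},
    {"dx": -5.9, "dy": -0.3, "dz": 0, "rx": 0, "ry": 0, "rz": 5.2, "grip": -1},
    {"dx": -5.9, "dy": -0.3, "dz": 0, "rx": 0, "ry": 0, "rz": 5.2, "grip": -1},
    {"dx": -5.9, "dy": -0.3, "dz": 0, "rx": 0, "ry": 0, "rz": 5.2, "grip": -1},
    {"dx": -5.9, "dy": -0.3, "dz": 0, "rx": 0, "ry": 0, "rz": 5.2, "grip": -1},
    {"dx": -5.9, "dy": -0.3, "dz": 0, "rx": 0, "ry": 0, "rz": 5.2, "grip": -1},
    {"dx": -5.9, "dy": -0.3, "dz": 0, "rx": 0, "ry": 0, "rz": 5.2, "grip": -1},
    {"dx": -5.9, "dy": -0.3, "dz": 0, "rx": 0, "ry": 0, "rz": 5.2, "grip": -1},
    {"dx": -5.9, "dy": -0.3, "dz": 0, "rx": 0, "ry": 0, "rz": 5.2, "grip": -1}
  ]
}}

```text
t: 1.48
tool_pos: [634.9, 127.6, 217.9]
ee_rot: [-179.9, 0.0, 101.6]
wrist_force: [-0.2, -0.7, -0.2]
grip_width: 1.001
gripper_force: 0.0
```

{"method": "arm_command", "body": {
  "series": [
    {"dx": -5.9, "dy": -0.4, "dz": 0, "rx": 0, "ry": 0, "rz": 5.2, "grip": -1},
    {"dx": -5.9, "dy": -0.4, "dz": 0, "rx": 0, "ry": 0, "rz": 5.2, "grip": -1},
    {"dx": -5.9, "dy": -0.4, "dz": 0, "rx": 0, "ry": 0, "rz": 5.2, "grip": -1},
    {"dx": -5.9, "dy": -0.4, "dz": 0, "rx": 0, "ry": 0, "rz": 5.2, "grip": -1},
    {"dx": -5.9, "dy": -0.4, "dz": 0, "rx": 0, "ry": 0, "rz": 5.2, "grip": -1},
    {"dx": -5.9, "dy": -0.4, "dz": 0, "rx": 0, "ry": 0, "rz": 5.2, "grip": -1},
    {"dx": -5.9, "dy": -0.4, "dz": 0, "rx": 0, "ry": 0, "rz": 5.2, "grip": -1},
    {"dx": -5.9, "dy": -0.4, "dz": 0, "rx": 0, "ry": 0, "rz": 5.2, "grip": -1},
    {"dx": 0, "dy": 0, "dz": 0, "rx": 0, "ry": 0, "rz": 10, "grip": -1},
    {"dx": 0, "dy": 0, "dz": 0, "rx": 0, "ry": 0, "rz": 10, "grip": -1}
  ]
}}

```text
t: 2.72
tool_pos: [550.5, -326.9, 218.1]
ee_rot: [-179.9, 0.0, 39.7]
wrist_force: [0.3, 0.1, -0.1]
grip_width: 0.998
gripper_force: 0.0
```

{"method": "arm_command", "body": {
  "series": [
    {"dx": 0, "dy": 0, "dz": 0, "rx": 0, "ry": 0, "rz": 10, "grip": -1},
    {"dx": 0, "dy": 0, "dz": 0, "rx": 0, "ry": 0, "rz": 10, "grip": -1},
    {"dx": 0, "dy": 0, "dz": 0, "rx": 0, "ry": 0, "rz": 10, "grip": -1},
    {"dx": 0, "dy": 0, "dz": 0, "rx": 0, "ry": 0, "rz": 10, "grip": -1},
    {"dx": 0, "dy": 0, "dz": 0, "rx": 0, "ry": 0, "rz": 9.9, "grip": -1},
    {"dx": -3.4, "dy": 0.34, "dz": 0, "rx": 0, "ry": 0, "rz": 0, "grip": -1},
    {"dx": -3.4, "dy": 0.34, "dz": 0, "rx": 0, "ry": 0, "rz": 0, "grip": -1},
    {"dx": -3.4, "dy": 0.34, "dz": 0, "rx": 0, "ry": 0, "rz": 0, "grip": -1},
    {"dx": 0, "dy": 0, "dz": 0, "rx": 0, "ry": 0, "rz": 0, "grip": -1}
  ]
}}

```text
t: 3.85
tool_pos: [446.5, -318.8, 218.8]
ee_rot: [-179.9, 0.1, -10.0]
wrist_force: [0.4, 0.0, 0.5]
grip_width: 1.0
gripper_force: 0.0
```

```bash
python3 - <<'E'
from h import *
o=arm.get_obs();print(o['tool_pos'],o['ee_rot'],o['qpos'])
p,d,ci=snap('wrist'); cv2.imwrite('pics/w1.png',p[...,::-1]); 
f=200/np.tan(np.radians(ci['vertical_fov'])/2)
R=np.array(ci['R']);t=np.array(ci['t'])
def proj(X):
    c=R@X+t; th=np.arctan2(np.hypot(c[0],c[1]),c[2]); s=f*th/np.hypot(c[0],c[1]); return (ci['cx']+c[0]*s,ci['cy']+c[1]*s)
v,u=np.mgrid[:400,:640]; x=u-ci['cx'];y=v-ci['cy'];r=np.hypot(x,y);th=r/f
c=np.stack([d*np.tan(th)*x/r,d*np.tan(th)*y/r,d],-1); P=(c-t)@R
P[(d<=0)|(th>1.3)]=np.nan
pi=p.astype(int); blue=(pi[...,2]>70)&(pi[...,2]>1.6*pi[...,0])
near=(np.hypot(P[...,0]-434,P[...,1]+316)<150)
m=near&blue&(abs(P[...,2]-92)<4); q=P[m]; print('block',len(q),q.mean(0),cv2.minAreaRect(q[:,:2].astype(np.float32)) if len(q)>5 else '')
m=near&blue&(abs(P[...,2]-8)<4); q=P[m]; print('base',len(q),cv2.minAreaRect(q[:,:2].astype(np.float32)) if len(q)>5 else '')
a=np.radians(-10.2)
for jx,jy,z in [(-5,18,92),(35,18,92),(35,-18,92),(-5,-18,92),(100,0,48)]:
    w=np.array([433.6+jx*np.cos(a)-jy*np.sin(a),-316+jx*np.sin(a)+jy*np.cos(a),z]); print(w.round(),np.round(proj(w)))
E
```

```text
[ 446.52752404 -318.82071118  218.79400275] [-1.79930432e+02  7.37151284e-02 -1.00004879e+01] [  3.92159978  32.54417761  47.1543875   99.42176108 -27.05658775
  60.17461817 -39.5150184 ]
block 1438 [ 451.36822026 -318.94411396   92.32414404] ((419.0103454589844, -313.141845703125), (36.54041290283203, 103.59033966064453), 79.34978485107422)
base 6529 ((435.47528076171875, -316.40625), (79.98247528076172, 248.9379119873047), 80.03593444824219)
[ 432. -297.   92.] [300. 210.]
[ 471. -304.   92.] [300. 170.]
[ 465. -340.   92.] [337. 170.]
[ 425. -333.   92.] [336. 210.]
[ 532. -334.   48.] [319. 103.]
```

View pics/w1.png

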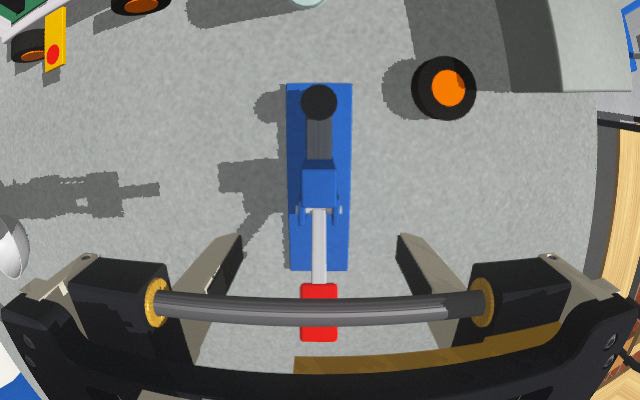

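The wrist picture shows the block at cols 300–337, rows 170–210, square to the fingers, 4 mm ahead of the expected spot.

{"method": "arm_command", "body": {
  "series": [
    {"dx": 0.37, "dy": 0, "dz": 2.74, "rx": 0, "ry": 0, "rz": 0, "grip": -1},
    {"dx": 0, "dy": 0, "dz": 2.73, "rx": 0, "ry": 0, "rz": 0, "grip": -1},
    {"dx": 0, "dy": 0, "dz": 2.73, "rx": 0, "ry": 0, "rz": 0, "grip": -1},
    {"dx": 0, "dy": 0, "dz": 2.73, "rx": 0, "ry": 0, "rz": 0, "grip": -1},
    {"dx": 0, "dy": 0, "dz": 2.73, "rx": 0, "ry": 0, "rz": 0, "grip": -1},
    {"dx": 0, "dy": 0, "dz": 2.7, "rx": 0, "ry": 0, "rz": 0, "grip": -1},
    {"dx": 0, "dy": 0, "dz": 0, "rx": 0, "ry": 0, "rz": 0, "grip": 1},
    {"dx": 0, "dy": 0, "dz": 0, "rx": 0, "ry": 0, "rz": 0, "grip": 1},
    {"dx": 0, "dy": 0, "dz": 0, "rx": 0, "ry": 0, "rz": 0, "grip": 1},
    {"dx": 0, "dy": 0, "dz": 0, "rx": 0, "ry": 0, "rz": 0, "grip": 1}
  ]
}}

```text
t: 5.15
tool_pos: [453.4, -319.7, 55.9]
ee_rot: [180.0, -0.1, -9.8]
wrist_force: [0.3, -0.5, -0.5]
grip_width: 0.617
gripper_force: 0.0
```

{"method": "arm_command", "body": {
  "series": [
    {"dx": 0, "dy": 0, "dz": 0, "rx": 0, "ry": 0, "rz": 0, "grip": 1},
    {"dx": 0, "dy": 0, "dz": 0, "rx": 0, "ry": 0, "rz": 0, "grip": 1},
    {"dx": 0, "dy": 0, "dz": 0, "rx": 0, "ry": 0, "rz": 0, "grip": 1}
  ]
}}

```text
t: 5.52
tool_pos: [453.0, -319.2, 55.2]
ee_rot: [-180.0, -0.0, -9.8]
wrist_force: [0.3, 1.1, 1.3]
grip_width: 0.384
gripper_force: 30.0
```

{"method": "arm_command", "body": {
  "series": [
    {"dx": 0, "dy": 0, "dz": -0.5, "rx": 0, "ry": 0, "rz": 0, "grip": 1},
    {"dx": 0, "dy": 0, "dz": -1, "rx": 0, "ry": 0, "rz": 0, "grip": 1},
    {"dx": 0, "dy": 0, "dz": -1, "rx": 0, "ry": 0, "rz": 0, "grip": 1},
    {"dx": 0, "dy": 0, "dz": -0.5, "rx": 0, "ry": 0, "rz": 0, "grip": 1},
    {"dx": 0, "dy": 0, "dz": 0, "rx": 0, "ry": 0, "rz": 0, "grip": 1}
  ]
}}

```text
t: 6.15
tool_pos: [453.1, -319.6, 85.6]
ee_rot: [180.0, -0.0, -9.8]
wrist_force: [0.4, -0.0, -7.2]
grip_width: 0.389
gripper_force: 30.0
```

```bash
cat >> h.py <<'E'
def wcloud(ci,d):
    f=200/np.tan(np.radians(ci['vertical_fov'])/2)
    v,u=np.mgrid[:400,:640]; x=u-ci['cx'];y=v-ci['cy'];r=np.hypot(x,y);th=r/f
    c=np.stack([d*np.tan(th)*x/r,d*np.tan(th)*y/r,d],-1); P=(c-np.array(ci['t']))@np.array(ci['R'])
    P[(d<=0)|(th>1.3)]=np.nan
    return P
def jack(z0,name='wrist'):
    """saddle and base as seen, with the jack's underside near z0"""
    p,d,ci=snap(name); P=wcloud(ci,d) if name=='wrist' else cloud(ci,d)
    o=arm.get_obs(); tp=o['tool_pos']; pi=p.astype(int)
    near=np.hypot(P[...,0]-tp[0],P[...,1]-tp[1])<200
    blue=(pi[...,2]>70)&(pi[...,2]>1.6*pi[...,0])
    m=near&blue&(abs(P[...,2]-z0-8)<9); q=P[m]
    if len(q)>20:
        A=np.c_[q[:,:2]-tp[:2],np.ones(len(q))]; s=np.linalg.lstsq(A,q[:,2],rcond=None)[0]
        print(name,'base',len(q),cv2.minAreaRect(q[:,:2].astype(np.float32)),'plane slope deg',np.degrees(s[:2]).round(2),'z at tcp',s[2].round(1))
    m=near&(pi.max(-1)<60)&(abs(P[...,2]-z0-48)<6); q=P[m]
    if len(q)>20: print(name,'saddle',len(q),np.median(q,0).round(1),((q.max(0)+q.min(0))/2).round(1),np.ptp(q,0).round(1))
    return p
E
python3 - <<'E'
from h import *
o=arm.get_obs();print(o['tool_pos'],o['ee_rot'],o['wrist_force'])
cv2.imwrite('pics/w2.png',jack(30)[...,::-1]); jack(30,'top'); jack(30,'scene')
E
```

```text
[ 453.09299321 -319.56886573   85.58337742] [ 1.79974008e+02 -4.93487474e-02 -9.77005631e+00] [ 3.82080554e-01 -5.63758856e-03 -7.24754883e+00]
wrist base 11123 ((438.143310546875, -317.14404296875), (80.05781555175781, 244.5928955078125), 80.06619262695312) plane slope deg [ 0.01 -0.04] z at tcp 38.9
wrist saddle 3691 [ 534.  -333.7   79. ] [ 534.1 -333.7   78.9] [38.4 38.3  5.2]
top base 363 ((468.1396179199219, -321.5709228515625), (77.58544921875, 174.4380645751953), 79.68816375732422) plane slope deg [-0.27 -0.29] z at tcp 38.0
top saddle 143 [ 529.4 -329.6   78. ] [ 478.2 -318.2   78. ] [139.7  60.9   9.1]
scene base 956 ((434.1069641113281, -316.754150390625), (79.31871032714844, 251.42816162109375), 79.95985412597656) plane slope deg [-0.05  0.11] z at tcp 37.7
scene saddle 220 [ 533.3 -334.3   77.6] [ 532.6 -333.7   77.3] [38.9 38.1  9.2]
```

Jack is level in the grip, underside about 30 mm up, saddle 82 mm ahead of the TCP.

{"method": "arm_command", "body": {
  "series": [
    {"dx": 0.3, "dy": -1.5, "dz": 0, "rx": 0, "ry": 0, "rz": -2.6, "grip": 1},
    {"dx": 0.3, "dy": -3, "dz": 0, "rx": 0, "ry": 0, "rz": -2.6, "grip": 1},
    {"dx": 0.3, "dy": -4.2, "dz": 0, "rx": 0, "ry": 0, "rz": 0, "grip": 1},
    {"dx": 0.3, "dy": -5, "dz": 0, "rx": 0, "ry": 0, "rz": 0, "grip": 1},
    {"dx": 0.3, "dy": -5, "dz": 0, "rx": 0, "ry": 0, "rz": 0, "grip": 1},
    {"dx": 0.3, "dy": -5, "dz": 0, "rx": 0, "ry": 0, "rz": 0, "grip": 1},
    {"dx": 0.3, "dy": -4.5, "dz": 0, "rx": 0, "ry": 0, "rz": 0, "grip": 1},
    {"dx": 0.3, "dy": -3, "dz": 0, "rx": 0, "ry": 0, "rz": 0, "grip": 1},
    {"dx": 0.3, "dy": -1.8, "dz": 0, "rx": 0, "ry": 0, "rz": 0, "grip": 1},
    {"dx": 0.3, "dy": -0.5, "dz": 0, "rx": 0, "ry": 0, "rz": 0, "grip": 1}
  ]
}}

```text
t: 7.55
tool_pos: [512.2, 12.9, 84.9]
ee_rot: [-180.0, 0.0, -4.4]
wrist_force: [0.5, -1.0, -7.0]
grip_width: 0.386
gripper_force: 30.0
```

{"method": "arm_command", "body": {
  "series": [
    {"dx": 0, "dy": 0, "dz": 1.2, "rx": 0, "ry": 0, "rz": 0, "grip": 1},
    {"dx": 0, "dy": 0, "dz": 1.2, "rx": 0, "ry": 0, "rz": 0, "grip": 1},
    {"dx": 0, "dy": 0, "dz": 0, "rx": 0, "ry": 0, "rz": 0, "grip": 1},
    {"dx": 0, "dy": 0, "dz": 0, "rx": 0, "ry": 0, "rz": 0, "grip": 1}
  ]
}}

```text
t: 8.05
tool_pos: [512.1, 10.6, 60.9]
ee_rot: [180.0, 0.0, -4.7]
wrist_force: [-0.3, -0.4, -7.2]
grip_width: 0.388
gripper_force: 30.0
```

```bash
cat >> h.py <<'E'
def tab(pic,name='wrist'):
    p,d,ci=snap(name); P=wcloud(ci,d) if name=='wrist' else cloud(ci,d)
    pi=p.astype(int); r,g,b=pi[...,0],pi[...,1],pi[...,2]
    n=np.hypot(P[...,0]-691,P[...,1]+2)<70; zz=P[...,2]
    dm=n&(r>110)&(g<80)&(b<80)&(zz>55)&(zz<130); q=P[dm]
    print(name,'disc',len(q),q.mean(0).round(1),((q.max(0)+q.min(0))/2).round(1),np.ptp(q,0).round(1))
    ym=n&(r>130)&(g>90)&(b<90)&(zz>55)&(zz<90); q=P[ym|dm]
    print(name,'tab',len(q),q.min(0).round(1),q.max(0).round(1),cv2.minAreaRect(q[:,:2].astype(np.float32)))
    cv2.imwrite(pic,p[...,::-1])
E
python3 - <<'E'
from h import *
o=arm.get_obs();print(o['tool_pos'],o['ee_rot'],o['wrist_force'])
jack(6); tab('pics/w3.png'); tab('pics/t3.png','top')
E
```

```text
[512.08074928  10.55446221  60.93751596] [ 1.79972131e+02  1.22577333e-02 -4.65383585e+00] [-0.34598981 -0.38699999 -7.2498027 ]
wrist base 11145 ((496.694580078125, 11.538169860839844), (80.12196350097656, 244.63967895507812), 85.1575927734375) plane slope deg [-0.05 -0.02] z at tcp 14.3
wrist saddle 3718 [593.9   3.6  54.2] [593.8   3.5  54.3] [39.  38.3  4.7]h.py:38: RuntimeWarning: Mean of empty slice.
  print(name,'disc',len(q),q.mean(0).round(1),((q.max(0)+q.min(0))/2).round(1),np.ptp(q,0).round(1))
  ret = um.true_divide(
Traceback (most recent call last):
  File "h.py", line 38, in tab
    print(name,'disc',len(q),q.mean(0).round(1),((q.max(0)+q.min(0))/2).round(1),np.ptp(q,0).round(1))
                                                  ~~~~~^^^
ValueError: zero-size array to reduction operation maximum which has no identity
```

```bash
python3 - <<'E'
from h import *
p,d,ci=snap('wrist'); cv2.imwrite('pics/w3.png',p[...,::-1]); np.savez('w3.npz',p=p,d=d)
P=wcloud(ci,d)
for u in (300,312,320,330):
  for v in (0,20,40,60): print(u,v,p[v,u],d[v,u],P[v,u].round(1))
print(ci['vertical_fov'],ci['cx'],ci['cy'])
E
```

```text
300 0 [189 191 188] 193.91089 [677.3  11.4   0.8]
300 20 [192 193 190] 198.02934 [660.9  12.5   1.4]
300 40 [189 191 188] 203.71866 [645.6  13.8   0. ]
300 60 [191 194 188] 208.00285 [6.303e+02 1.500e+01 1.000e-01]
312 0 [196 199 197] 195.63779 [677.2   2.6  -1.1]
312 20 [197 199 200] 198.72523 [660.2   3.9   0.7]
312 40 [192 194 192] 202.51628 [644.4   5.1   1.4]
312 60 [194 198 195] 207.9643 [6.295e+02 6.300e+00 2.000e-01]
320 0 [194 199 196] 194.80553 [ 6.763e+02 -3.200e+00 -1.000e-01]
320 20 [191 192 190] 198.64764 [659.7  -1.9   0.8]
320 40 [193 196 191] 203.90646 [ 6.443e+02 -6.000e-01 -1.000e-01]
320 60 [187 188 186] 207.59734 [6.289e+02 6.000e-01 6.000e-01]
330 0 [189 191 189] 194.07222 [675.5 -10.5   0.7]
330 20 [199 203 201] 198.38266 [659.1  -9.1   1.1]
330 40 [185 188 185] 203.81865 [643.7  -7.9  -0. ]
330 60 [195 199 195] 208.05835 [ 6.285e+02 -6.600e+00  1.000e-01]
65.70646984690485 318.9451345518389 199.00079804615697
```

View pics/w3.png

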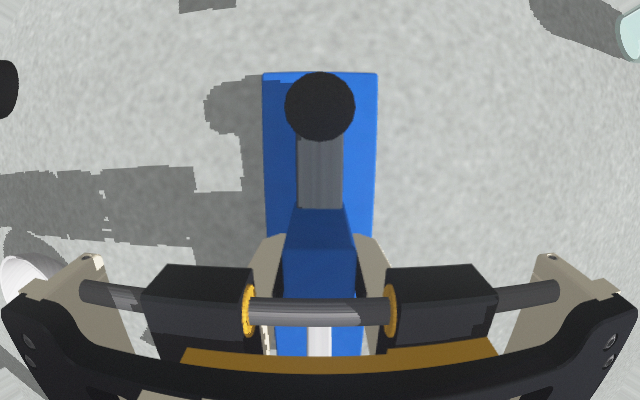

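The wrist view shows the saddle at (320,107), and the tab is still out of view above. Going forward 45 mm to see it.

{"method": "arm_command", "body": {
  "series": [
    {"dx": 1, "dy": -0.1, "dz": 0, "rx": 0, "ry": 0, "rz": 0, "grip": 1},
    {"dx": 1.5, "dy": -0.1, "dz": 0, "rx": 0, "ry": 0, "rz": 0, "grip": 1},
    {"dx": 1.5, "dy": 0, "dz": 0, "rx": 0, "ry": 0, "rz": 0, "grip": 1},
    {"dx": 0.5, "dy": 0, "dz": 0, "rx": 0, "ry": 0, "rz": 0, "grip": 1},
    {"dx": 0, "dy": 0, "dz": 0, "rx": 0, "ry": 0, "rz": 0, "grip": 1},
    {"dx": 0, "dy": 0, "dz": 0, "rx": 0, "ry": 0, "rz": 0, "grip": 1}
  ]
}}

```text
t: 8.95
tool_pos: [556.3, 10.0, 60.9]
ee_rot: [-180.0, 0.1, -4.6]
wrist_force: [0.2, -0.2, -6.9]
grip_width: 0.387
gripper_force: 30.0
```

```bash
python3 - <<'E'
from h import *
o=arm.get_obs();print(o['tool_pos'],o['ee_rot'],o['wrist_force'])
jack(6); tab('pics/w4.png')
E
```

```text
[556.26397063   9.96899182  60.86351812] [-1.79988109e+02  8.44688435e-02 -4.58216977e+00] [ 0.16095542 -0.20310058 -6.87894539]
wrist base 11156 ((540.6109008789062, 11.089584350585938), (80.12073516845703, 245.09698486328125), 85.18108367919922) plane slope deg [-0.12  0.04] z at tcp 14.2
wrist saddle 3724 [638.    3.1  54.1] [638.1   2.9  53.9] [38.7 38.2  4.5]
wrist disc 1146 [687.7  -1.4  71.3] [687.3  -1.7  71.7] [15.5 27.3  5.4]
wrist tab 3189 [671.5 -21.5  62.7] [696.3  19.4  74.4] ((683.787841796875, -1.0157623291015625), (39.6272087097168, 22.05466079711914), 85.36798858642578)
```

View pics/w4.png

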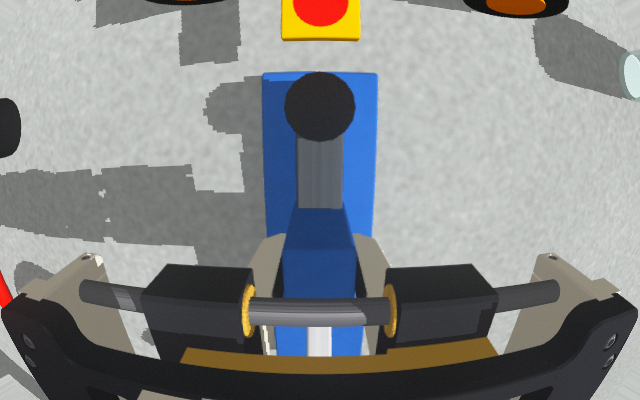

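The tab (outer end row 40, cols 282–359) lies dead ahead of the saddle (320,107); 54 mm remain, lateral error <1 mm.

{"method": "arm_command", "body": {
  "series": [
    {"dx": 1, "dy": 0, "dz": 0, "rx": 0, "ry": 0, "rz": 0, "grip": 1},
    {"dx": 1.5, "dy": 0, "dz": 0, "rx": 0, "ry": 0, "rz": 0, "grip": 1},
    {"dx": 1.5, "dy": 0, "dz": 0, "rx": 0, "ry": 0, "rz": 0, "grip": 1},
    {"dx": 1, "dy": 0, "dz": 0, "rx": 0, "ry": 0, "rz": 0, "grip": 1},
    {"dx": 0.4, "dy": 0.04, "dz": 0, "rx": 0, "ry": 0, "rz": 0, "grip": 1},
    {"dx": 0, "dy": 0, "dz": 0, "rx": 0, "ry": 0, "rz": 0, "grip": 1},
    {"dx": 0, "dy": 0, "dz": 0, "rx": 0, "ry": 0, "rz": 0, "grip": 1}
  ]
}}

```text
t: 9.93
tool_pos: [610.2, 5.2, 60.9]
ee_rot: [-180.0, 0.1, -4.6]
wrist_force: [0.0, 1.1, -6.9]
grip_width: 0.381
gripper_force: 30.0
```

```bash
python3 - <<'E'
from h import *
o=arm.get_obs();print(o['tool_pos'],o['ee_rot'],o['wrist_force'])
jack(6); tab('pics/s5.png','scene')
E
```

```text
[610.22127285   5.22785022  60.90037551] [-1.79989216e+02  6.91284230e-02 -4.58317457e+00] [ 0.03302666  1.05066973 -6.87824626]
wrist base 9565 ((594.6678466796875, 6.165019989013672), (80.00434875488281, 244.40008544921875), 85.24996185302734) plane slope deg [-0.11 -0.01] z at tcp 14.2
wrist saddle 1590 [731.9  38.5  54.7] [732.5 -26.   54. ] [ 48.1 283.6  12. ]
scene disc 77 [692.4  -3.   71.2] [692.6  -2.4  71.8] [26.5 26.6  8.8]
scene tab 454 [670.7 -29.2  60.2] [757.2  17.5  76.2] ((714.7664184570312, -4.923656463623047), (42.397403717041016, 85.20747375488281), 85.04061126708984)
```

{"method": "arm_command", "body": {
  "series": [
    {"dx": 0, "dy": 0, "dz": 0.3, "rx": 0, "ry": 0, "rz": 0, "grip": 1},
    {"dx": 0, "dy": 0, "dz": 0.28, "rx": 0, "ry": 0, "rz": 0, "grip": 1},
    {"dx": 0, "dy": 0, "dz": 0, "rx": 0, "ry": 0, "rz": 0, "grip": 1},
    {"dx": 0, "dy": 0, "dz": 0, "rx": 0, "ry": 0, "rz": 0, "grip": 1}
  ]
}}

```text
t: 10.52
tool_pos: [610.9, 5.2, 55.3]
ee_rot: [-180.0, 0.0, -4.6]
wrist_force: [-1.4, -0.8, -5.1]
grip_width: 0.384
gripper_force: 30.0
```

{"method": "arm_command", "body": {
  "series": [
    {"dx": 0, "dy": 0, "dz": 0.05, "rx": 0, "ry": 0, "rz": 0, "grip": 1},
    {"dx": 0, "dy": 0, "dz": 0, "rx": 0, "ry": 0, "rz": 0, "grip": 0.6},
    {"dx": 0, "dy": 0, "dz": 0, "rx": 0, "ry": 0, "rz": 0, "grip": -0.2},
    {"dx": 0, "dy": 0, "dz": 0, "rx": 0, "ry": 0, "rz": 0, "grip": -0.5},
    {"dx": 0, "dy": 0, "dz": 0, "rx": 0, "ry": 0, "rz": 0, "grip": -0.5},
    {"dx": 0, "dy": 0, "dz": 0, "rx": 0, "ry": 0, "rz": 0, "grip": -0.5}
  ]
}}

```text
t: 11.28
tool_pos: [611.2, 5.0, 54.9]
ee_rot: [180.0, -0.0, -4.6]
wrist_force: [-0.0, -0.2, -0.0]
grip_width: 0.733
gripper_force: 0.0
```

{"method": "arm_command", "body": {
  "series": [
    {"dx": 0, "dy": 0, "dz": -1, "rx": 0, "ry": 0, "rz": 0, "grip": -0.5},
    {"dx": 0, "dy": 0, "dz": -3, "rx": 0, "ry": 0, "rz": 0, "grip": -0.5},
    {"dx": 0, "dy": 0, "dz": -4, "rx": 0, "ry": 0, "rz": 0, "grip": -0.5},
    {"dx": 0, "dy": 0, "dz": -4, "rx": 0, "ry": 0, "rz": 0, "grip": 1},
    {"dx": -3, "dy": 0, "dz": -3, "rx": 0, "ry": 0, "rz": 0, "grip": 1},
    {"dx": -5, "dy": 0, "dz": 0, "rx": 0, "ry": 0, "rz": 0, "grip": 1},
    {"dx": -3, "dy": 0, "dz": 0, "rx": 0, "ry": 0, "rz": 0, "grip": 1},
    {"dx": 0, "dy": 0, "dz": 0, "rx": 0, "ry": 0, "rz": 0, "grip": 1}
  ]
}}

```text
t: 12.28
tool_pos: [499.6, 14.1, 205.6]
ee_rot: [-179.9, 0.0, -4.6]
wrist_force: [-0.1, 0.0, -0.1]
grip_width: 0.261
gripper_force: 0.0
```

```bash
python3 - <<'E'
from h import *
o=arm.get_obs();print(o['tool_pos'],o['ee_rot'],o['qpos'],o['wrist_force'])
jack(0); tab('pics/w6.png')
p,d,ci=snap('top'); P=cloud(ci,d);pi=p.astype(int)
q=P[(pi[...,0]>100)&(pi[...,1]<80)&(abs(P[...,0]-490)<70)&(abs(P[...,1]-15)<50)&(P[...,2]<150)&(P[...,2]>80)]; print(len(q)and q.mean(0))
cv2.imwrite('pics/t6.png',p[...,::-1])
E
```

```text
[499.63218247  14.11664533 205.58539808] [-1.79889610e+02  2.36786474e-02 -4.61336446e+00] [-37.16668154  29.90833436  50.39204577 107.93407695 -27.9721356
  55.35722434 -68.63813694] [-0.06986791  0.01697639 -0.06142588]
wrist base 7101 ((583.766357421875, 7.422687530517578), (81.49859619140625, 230.47265625), 85.5748291015625) plane slope deg [-0.04 -0.05] z at tcp 8.5
wrist saddle 104 [ 6.748e+02 -4.000e-01  4.800e+01] [675.3  -0.7  46.3] [ 6.6 26.   7.9]
wrist disc 299 [686.6  -1.5  71.2] [682.8  -1.7  70.4] [22.9 26.2  6.2]
wrist tab 779 [671.4 -20.7  67.3] [694.6  18.7  73.5] ((682.9036865234375, -0.9856319427490234), (39.77704620361328, 21.114091873168945), 85.50831604003906)
0
```

View pics/w6.png

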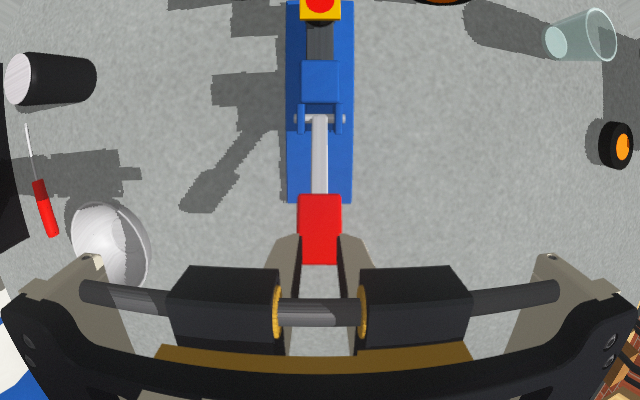

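The wrist view shows the jack straight under the tab, saddle edge peeping at (320,20) beneath the disc, with the red pad at (320,230), fingers over it.

{"method": "arm_command", "body": {
  "series": [
    {"dx": -0.8, "dy": 0, "dz": 2, "rx": 0, "ry": 0, "rz": 0, "grip": 1},
    {"dx": -0.87, "dy": 0, "dz": 3, "rx": 0, "ry": 0, "rz": 0, "grip": 1},
    {"dx": 0, "dy": 0, "dz": 2.2, "rx": 0, "ry": 0, "rz": 0, "grip": 1},
    {"dx": 0, "dy": 0, "dz": 0, "rx": 0, "ry": 0, "rz": 0, "grip": 1},
    {"dx": 0, "dy": 0, "dz": 0, "rx": 0, "ry": 0, "rz": 0, "grip": 1}
  ]
}}

```text
t: 13.05
tool_pos: [486.1, 14.7, 133.4]
ee_rot: [180.0, -0.1, -4.6]
wrist_force: [0.6, -0.2, 0.4]
grip_width: 0.005
gripper_force: 0.0
```

```bash
python3 - <<'E'
from h import *
o=arm.get_obs();print(o['tool_pos'],o['ee_rot'],o['grip_width'],o['wrist_force'])
p,d,ci=snap('scene'); P=cloud(ci,d);pi=p.astype(int)
q=P[(pi[...,0]>100)&(pi[...,1]<70)&(pi[...,2]<70)&(abs(P[...,0]-480)<70)&(abs(P[...,1]-15)<50)&(P[...,2]<160)&(P[...,2]>80)]
print(len(q), len(q) and (q.mean(0),q.min(0),q.max(0)))
cv2.imwrite('pics/s7.png',p[...,::-1]); np.savez('s7.npz',p=p,d=d)
p,d,ci=snap('top');cv2.imwrite('pics/t7.png',p[...,::-1])
s=cv2.imread('pics/s7.png')[100:300,170:470]; cv2.imwrite('pics/s7c.png',cv2.resize(s,None,fx=2.6,fy=2.6,interpolation=cv2.INTER_CUBIC))
E
```

```text
[486.06845086  14.70492196 133.35878219] [ 1.79957849e+02 -1.03227116e-01 -4.58127266e+00] 0.0054835271166641325 [ 0.61986517 -0.20523602  0.41998924]
203 (array([487.09686406,   6.91754223, 116.05090664]), array([455.29428703,  -6.38930629,  95.27706389]), array([507.27053985,  33.27360106, 138.36665528]))
```

View pics/s7c.png

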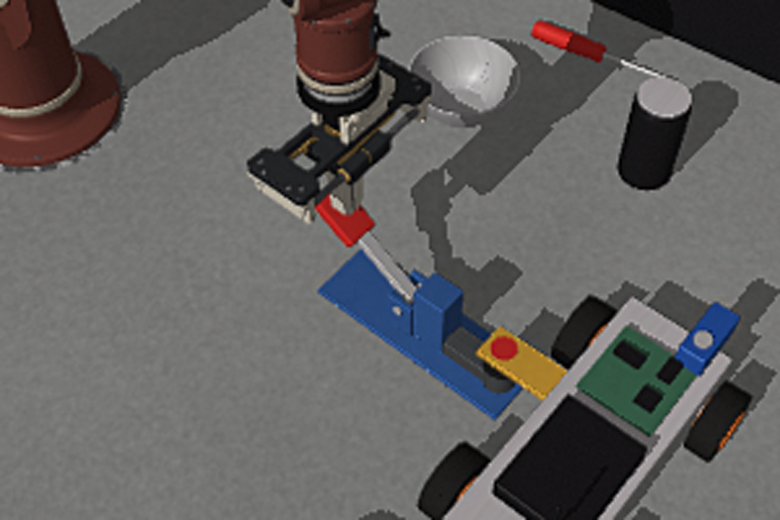

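The enlarged scene shows the saddle under the yellow tab and closed fingers just above the red pad. Pressing now along the arc.

{"method": "arm_command", "body": {
  "series": [
    {"dx": -0.25, "dy": 0, "dz": 1.1, "rx": 0, "ry": 0, "rz": 0, "grip": 1},
    {"dx": -0.35, "dy": 0, "dz": 0.5, "rx": 0, "ry": 0, "rz": 0, "grip": 1},
    {"dx": -0.33, "dy": 0, "dz": 0.5, "rx": 0, "ry": 0, "rz": 0, "grip": 1},
    {"dx": -0.3, "dy": 0, "dz": 0.5, "rx": 0, "ry": 0, "rz": 0, "grip": 1},
    {"dx": -0.27, "dy": 0, "dz": 0.5, "rx": 0, "ry": 0, "rz": 0, "grip": 1},
    {"dx": 0, "dy": 0, "dz": 0, "rx": 0, "ry": 0, "rz": 0, "grip": 1}
  ]
}}

```text
t: 13.9
tool_pos: [470.9, 16.3, 102.2]
ee_rot: [-180.0, -0.1, -4.6]
wrist_force: [3.0, -0.3, 4.9]
grip_width: 0.004
gripper_force: 3.1
```

{"method": "arm_command", "body": {
  "series": [
    {"dx": -0.24, "dy": 0, "dz": 0.53, "rx": 0, "ry": 0, "rz": 0, "grip": 1},
    {"dx": -0.23, "dy": 0, "dz": 0.53, "rx": 0, "ry": 0, "rz": 0, "grip": 1},
    {"dx": -0.18, "dy": 0, "dz": 0.54, "rx": 0, "ry": 0, "rz": 0, "grip": 1},
    {"dx": -0.18, "dy": 0, "dz": 0.55, "rx": 0, "ry": 0, "rz": 0, "grip": 1},
    {"dx": -0.13, "dy": 0, "dz": 0.55, "rx": 0, "ry": 0, "rz": 0, "grip": 1},
    {"dx": 0, "dy": 0, "dz": 0, "rx": 0, "ry": 0, "rz": 0, "grip": 1}
  ]
}}

```text
t: 14.65
tool_pos: [461.8, 17.1, 75.4]
ee_rot: [-180.0, -0.2, -4.6]
wrist_force: [3.9, -0.3, 6.9]
grip_width: 0.002
gripper_force: 3.3
```

{"method": "arm_command", "body": {
  "series": [
    {"dx": -0.06, "dy": 0, "dz": 0.4, "rx": 0, "ry": 0, "rz": 0, "grip": 1},
    {"dx": 0, "dy": 0, "dz": 0.3, "rx": 0, "ry": 0, "rz": 0, "grip": 1},
    {"dx": 0, "dy": 0, "dz": 0.1, "rx": 0, "ry": 0, "rz": 0, "grip": 1},
    {"dx": 0, "dy": 0, "dz": 0, "rx": 0, "ry": 0, "rz": 0, "grip": 1}
  ]
}}

```text
t: 15.15
tool_pos: [460.9, 17.1, 69.2]
ee_rot: [-179.8, -0.2, -4.6]
wrist_force: [-0.4, 1.8, 23.9]
grip_width: 0.006
gripper_force: 11.8
```

```bash
cat >> h.py <<'E'
def check(tag):
    o=arm.get_obs();print(o['tool_pos'],o['ee_rot'],o['wrist_force'])
    p,d,ci=snap('scene'); P=cloud(ci,d);pi=p.astype(int);r,g,b=pi[...,0],pi[...,1],pi[...,2]
    z=P[...,2]
    q=P[(np.hypot(P[...,0]-692,P[...,1]+2)<40)&(r>110)&(g<80)&(b<80)&(z>50)&(z<130)]; print('disc',len(q),q.mean(0).round(1))
    q=P[(abs(P[...,0]-593)<160)&(abs(P[...,1]-6)<70)&(b>70)&(b>1.6*r)&(abs(z-8)<8)]; print('base',len(q),cv2.minAreaRect(q[:,:2].astype(np.float32)))
    cv2.imwrite(f'pics/{tag}.png',p[...,::-1])
    s=p[150:350,220:480,::-1]; cv2.imwrite(f'pics/{tag}c.png',cv2.resize(s,None,fx=3,fy=3,interpolation=cv2.INTER_CUBIC))
E
python3 -c "
from h import *
check('s8')"
```

```text
[460.85066031  17.12285554  69.24408015] [-179.83322195   -0.18429718   -4.60879274] [-0.37186665  1.75949596 23.89129818]
disc 80 [693.7  -3.2  94.4]
base 1018 ((592.0319213867188, 5.2118682861328125), (81.86919403076172, 250.78201293945312), 84.7844467163086)
```

View pics/s8c.png

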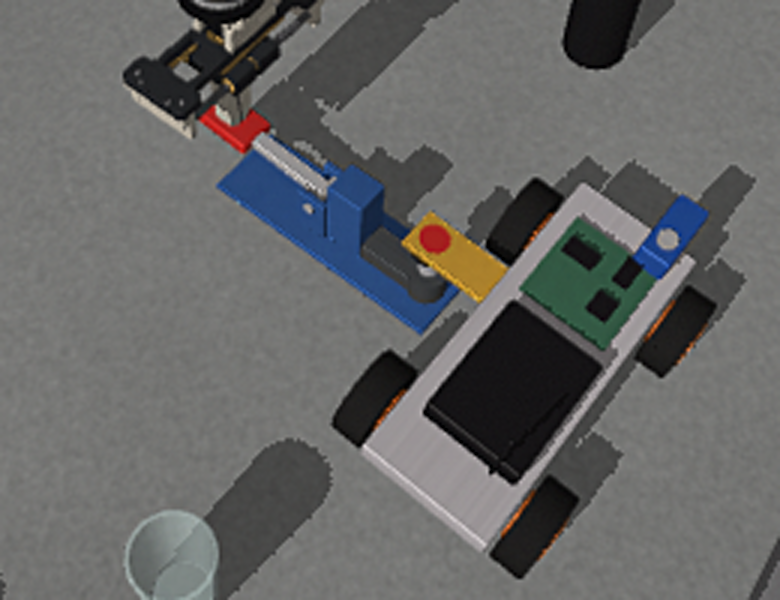

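The rover tab is up 23 mm, the handle on its stop (23.9 N), jack unmoved. Now back up along the arc, past the pad.

{"method": "arm_command", "body": {
  "series": [
    {"dx": 0, "dy": 0, "dz": -0.4, "rx": 0, "ry": 0, "rz": 0, "grip": 1},
    {"dx": 0.12, "dy": 0, "dz": -0.5, "rx": 0, "ry": 0, "rz": 0, "grip": 1},
    {"dx": 0.16, "dy": 0, "dz": -0.55, "rx": 0, "ry": 0, "rz": 0, "grip": 1},
    {"dx": 0.18, "dy": 0, "dz": -0.55, "rx": 0, "ry": 0, "rz": 0, "grip": 1},
    {"dx": 0.2, "dy": 0, "dz": -0.53, "rx": 0, "ry": 0, "rz": 0, "grip": 1},
    {"dx": 0.24, "dy": 0, "dz": -0.53, "rx": 0, "ry": 0, "rz": 0, "grip": 1},
    {"dx": 0.26, "dy": 0, "dz": -0.5, "rx": 0, "ry": 0, "rz": 0, "grip": 1},
    {"dx": 0.3, "dy": 0, "dz": -0.5, "rx": 0, "ry": 0, "rz": 0, "grip": 1},
    {"dx": 0.33, "dy": 0, "dz": -0.5, "rx": 0, "ry": 0, "rz": 0, "grip": 1},
    {"dx": 0.35, "dy": 0, "dz": -0.5, "rx": 0, "ry": 0, "rz": 0, "grip": 1}
  ]
}}

```text
t: 16.45
tool_pos: [479.3, 15.7, 117.0]
ee_rot: [-180.0, 0.2, -4.6]
wrist_force: [0.0, -0.2, 2.1]
grip_width: 0.004
gripper_force: 0.8
```

{"method": "arm_command", "body": {
  "series": [
    {"dx": 0.26, "dy": 0, "dz": -0.6, "rx": 0, "ry": 0, "rz": 0, "grip": 1},
    {"dx": 0.1, "dy": 0, "dz": -0.8, "rx": 0, "ry": 0, "rz": 0, "grip": 1},
    {"dx": 0, "dy": 0, "dz": -0.6, "rx": 0, "ry": 0, "rz": 0, "grip": 1},
    {"dx": 0, "dy": 0, "dz": 0, "rx": 0, "ry": 0, "rz": 0, "grip": 1},
    {"dx": 0, "dy": 0, "dz": 0, "rx": 0, "ry": 0, "rz": 0, "grip": 1},
    {"dx": 0, "dy": 0, "dz": 0, "rx": 0, "ry": 0, "rz": 0, "grip": 1}
  ]
}}

```text
t: 17.2
tool_pos: [484.1, 15.3, 137.1]
ee_rot: [180.0, 0.0, -4.6]
wrist_force: [-0.1, -0.4, 0.8]
grip_width: 0.004
gripper_force: 0.0
```

```bash
python3 -c "
from h import *
check('s9')"
```

```text
[484.11070832  15.34358611 137.11249113] [ 1.79999462e+02  4.99302929e-02 -4.57005264e+00] [-0.05459161 -0.42540628  0.79885932]
disc 76 [684.5  -2.6  70.8]
base 1057 ((592.0034790039062, 5.020317077636719), (81.67550659179688, 250.5540008544922), 85.25689697265625)
```

View pics/s9c.png

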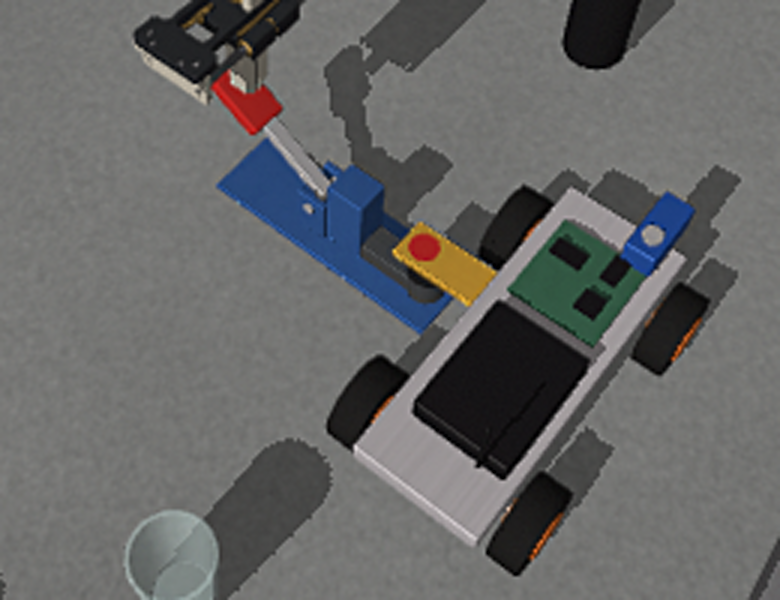

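The rover is down on its wheels, but it slid: disc now 8 mm nearer the robot (684.5 vs 692.4), with the jack unmoved. I'll regrip the jack and bring it back 8 mm to recentre before the second press.

{"method": "arm_command", "body": {
  "series": [
    {"dx": 0, "dy": 0, "dz": -3, "rx": 0, "ry": 0, "rz": 0, "grip": 1},
    {"dx": 0, "dy": 0, "dz": -4, "rx": 0, "ry": 0, "rz": 0, "grip": -0.5},
    {"dx": 3, "dy": 0, "dz": 0, "rx": 0, "ry": 0, "rz": 0, "grip": -0.5},
    {"dx": 5, "dy": 0, "dz": 0, "rx": 0, "ry": 0, "rz": 0, "grip": -0.5},
    {"dx": 3.5, "dy": 0, "dz": 0, "rx": 0, "ry": 0, "rz": 0, "grip": -0.5},
    {"dx": 1.2, "dy": 0, "dz": 0, "rx": 0, "ry": 0, "rz": 0, "grip": -0.5},
    {"dx": 0, "dy": 0, "dz": 0, "rx": 0, "ry": 0, "rz": 0, "grip": -0.5},
    {"dx": 0, "dy": 0, "dz": 0, "rx": 0, "ry": 0, "rz": 0, "grip": -0.5}
  ]
}}

```text
t: 18.25
tool_pos: [609.8, 5.1, 207.3]
ee_rot: [-180.0, 0.1, -4.6]
wrist_force: [-0.5, -0.1, -1.0]
grip_width: 0.708
gripper_force: 0.0
```

```bash
python3 - <<'E'
from h import *
o=arm.get_obs();print(o['tool_pos'],o['ee_rot'],o['grip_width'])
jack(0); tab('pics/w10.png')
E
```

```text
[609.78274937   5.138757   207.32716185] [-1.79975172e+02  7.96571551e-02 -4.60997908e+00] 0.7076056084543584
wrist base 6152 ((590.2200927734375, 6.621421813964844), (81.33773040771484, 253.9749755859375), 85.17194366455078) plane slope deg [-0.01  0.1 ] z at tcp 8.5
wrist saddle 294 [ 724.7 -100.7   49.7] [725.6 -27.2  48. ] [ 43.4 287.8  11.9]
wrist disc 594 [685.6  -1.6  71.3] [685.4  -1.5  71.3] [25.9 26.4  4.5]
wrist tab 3475 [664.8 -27.1  59.3] [751.4  19.1  73.9] ((708.3435668945312, -3.5571422576904297), (40.233497619628906, 85.66349029541016), 85.26568603515625)
```

{"method": "arm_command", "body": {
  "series": [
    {"dx": 0.1, "dy": 0, "dz": 2, "rx": 0, "ry": 0, "rz": 0, "grip": -0.5},
    {"dx": 0, "dy": 0, "dz": 4, "rx": 0, "ry": 0, "rz": 0, "grip": -0.5},
    {"dx": 0, "dy": 0, "dz": 4, "rx": 0, "ry": 0, "rz": 0, "grip": -0.5},
    {"dx": 0, "dy": 0, "dz": 3.5, "rx": 0, "ry": 0, "rz": 0, "grip": -0.5},
    {"dx": 0, "dy": 0, "dz": 1.6, "rx": 0, "ry": 0, "rz": 0, "grip": -0.5},
    {"dx": 0, "dy": 0, "dz": 0, "rx": 0, "ry": 0, "rz": 0, "grip": 1},
    {"dx": 0, "dy": 0, "dz": 0, "rx": 0, "ry": 0, "rz": 0, "grip": 1},
    {"dx": 0, "dy": 0, "dz": 0, "rx": 0, "ry": 0, "rz": 0, "grip": 1},
    {"dx": 0, "dy": 0, "dz": 0, "rx": 0, "ry": 0, "rz": 0, "grip": 1}
  ]
}}

```text
t: 19.48
tool_pos: [612.6, 5.0, 57.4]
ee_rot: [-180.0, -0.1, -4.6]
wrist_force: [-0.2, 0.5, 5.0]
grip_width: 0.381
gripper_force: 30.0
```

{"method": "arm_command", "body": {
  "series": [
    {"dx": 0, "dy": 0, "dz": 0, "rx": 0, "ry": 0, "rz": 0, "grip": 1},
    {"dx": 0, "dy": 0, "dz": -0.2, "rx": 0, "ry": 0, "rz": 0, "grip": 1},
    {"dx": 0, "dy": 0, "dz": -0.2, "rx": 0, "ry": 0, "rz": 0, "grip": 1},
    {"dx": 0, "dy": 0, "dz": 0, "rx": 0, "ry": 0, "rz": 0, "grip": 1},
    {"dx": -0.3, "dy": 0, "dz": 0, "rx": 0, "ry": 0, "rz": 0, "grip": 1},
    {"dx": -0.4, "dy": 0, "dz": 0, "rx": 0, "ry": 0, "rz": 0, "grip": 1},
    {"dx": 0, "dy": 0, "dz": 0, "rx": 0, "ry": 0, "rz": 0, "grip": 1}
  ]
}}

```text
t: 20.35
tool_pos: [604.3, 5.7, 60.2]
ee_rot: [-180.0, 0.1, -4.6]
wrist_force: [-0.2, 0.8, -6.6]
grip_width: 0.385
gripper_force: 30.0
```

```bash
python3 - <<'E'
from h import *
jack(4); check('s11')
E
```

```text
wrist base 9161 ((587.0076293945312, 6.837104797363281), (80.11154174804688, 244.04168701171875), 85.39640045166016) plane slope deg [-0.15  0.01] z at tcp 11.4
wrist saddle 1457 [723.9  39.1  53.2] [726.3 -25.7  52. ] [ 44.9 284.   12. ]
[604.81078496   5.69811417  60.30386384] [-1.79994718e+02  1.67721504e-02 -4.57978779e+00] [-0.42958833  1.06397057 -6.6066896 ]
disc 77 [684.3  -2.4  70.5]
base 835 ((583.4918212890625, 4.715229034423828), (80.20467376708984, 250.72662353515625), 85.39543151855469)
```

{"method": "arm_command", "body": {
  "series": [
    {"dx": 0.1, "dy": 0.06, "dz": 0.15, "rx": 0, "ry": 0, "rz": 0, "grip": 1},
    {"dx": 0, "dy": 0, "dz": 0.15, "rx": 0, "ry": 0, "rz": 0, "grip": 1},
    {"dx": 0, "dy": 0, "dz": 0.05, "rx": 0, "ry": 0, "rz": 0, "grip": 1},
    {"dx": 0, "dy": 0, "dz": 0, "rx": 0, "ry": 0, "rz": 0, "grip": 1}
  ]
}}

```text
t: 20.95
tool_pos: [606.3, 4.7, 57.4]
ee_rot: [-180.0, -0.0, -4.6]
wrist_force: [-0.9, -0.5, -1.8]
grip_width: 0.386
gripper_force: 30.0
```

{"method": "arm_command", "body": {
  "series": [
    {"dx": 0, "dy": 0, "dz": 0.03, "rx": 0, "ry": 0, "rz": 0, "grip": 0.6},
    {"dx": 0, "dy": 0, "dz": 0, "rx": 0, "ry": 0, "rz": 0, "grip": -0.2},
    {"dx": 0, "dy": 0, "dz": 0, "rx": 0, "ry": 0, "rz": 0, "grip": -0.5},
    {"dx": 0, "dy": 0, "dz": 0, "rx": 0, "ry": 0, "rz": 0, "grip": -0.5},
    {"dx": 0, "dy": 0, "dz": 0, "rx": 0, "ry": 0, "rz": 0, "grip": -0.5},
    {"dx": 0, "dy": 0, "dz": -1, "rx": 0, "ry": 0, "rz": 0, "grip": -0.5},
    {"dx": 0, "dy": 0, "dz": -3, "rx": 0, "ry": 0, "rz": 0, "grip": -0.5},
    {"dx": 0, "dy": 0, "dz": -4, "rx": 0, "ry": 0, "rz": 0, "grip": -0.5},
    {"dx": 0, "dy": 0, "dz": -4, "rx": 0, "ry": 0, "rz": 0, "grip": 1},
    {"dx": -3, "dy": 0, "dz": -3, "rx": 0, "ry": 0, "rz": 0, "grip": 1}
  ]
}}

```text
t: 22.2
tool_pos: [577.8, 6.7, 209.1]
ee_rot: [179.9, -0.3, -4.5]
wrist_force: [-0.1, 0.7, 0.4]
grip_width: 0.586
gripper_force: 0.0
```

{"method": "arm_command", "body": {
  "series": [
    {"dx": -5, "dy": 0, "dz": 0, "rx": 0, "ry": 0, "rz": 0, "grip": 1},
    {"dx": -3.5, "dy": 0, "dz": 0, "rx": 0, "ry": 0, "rz": 0, "grip": 1},
    {"dx": -1.4, "dy": 0, "dz": 2, "rx": 0, "ry": 0, "rz": 0, "grip": 1},
    {"dx": 0, "dy": 0, "dz": 3, "rx": 0, "ry": 0, "rz": 0, "grip": 1},
    {"dx": 0, "dy": 0, "dz": 2.3, "rx": 0, "ry": 0, "rz": 0, "grip": 1},
    {"dx": 0, "dy": 0, "dz": 0, "rx": 0, "ry": 0, "rz": 0, "grip": 1},
    {"dx": 0, "dy": 0, "dz": 0, "rx": 0, "ry": 0, "rz": 0, "grip": 1}
  ]
}}

```text
t: 23.08
tool_pos: [478.2, 14.8, 134.6]
ee_rot: [180.0, -0.1, -4.6]
wrist_force: [0.5, 0.5, -0.8]
grip_width: 0.006
gripper_force: 0.0
```

```bash
python3 -c "
from h import *
check('s12')"
```

```text
[478.19807517  14.80185927 134.60631903] [ 1.79996078e+02 -1.04837328e-01 -4.59596198e+00] [ 0.46446003  0.52709648 -0.78226902]
disc 77 [684.3  -2.5  70.7]
base 1057 ((585.4435424804688, 4.133148193359375), (78.52703857421875, 249.84222412109375), 85.21143341064453)
```

Recentred: scene-based saddle about (686,-3) against lift point (685.5,-2). Second press.

{"method": "arm_command", "body": {
  "series": [
    {"dx": -0.25, "dy": 0, "dz": 1.2, "rx": 0, "ry": 0, "rz": 0, "grip": 1},
    {"dx": -0.35, "dy": 0, "dz": 0.5, "rx": 0, "ry": 0, "rz": 0, "grip": 1},
    {"dx": -0.33, "dy": 0, "dz": 0.5, "rx": 0, "ry": 0, "rz": 0, "grip": 1},
    {"dx": -0.3, "dy": 0, "dz": 0.5, "rx": 0, "ry": 0, "rz": 0, "grip": 1},
    {"dx": -0.27, "dy": 0, "dz": 0.5, "rx": 0, "ry": 0, "rz": 0, "grip": 1},
    {"dx": -0.24, "dy": 0, "dz": 0.53, "rx": 0, "ry": 0, "rz": 0, "grip": 1},
    {"dx": -0.23, "dy": 0, "dz": 0.53, "rx": 0, "ry": 0, "rz": 0, "grip": 1},
    {"dx": -0.18, "dy": 0, "dz": 0.54, "rx": 0, "ry": 0, "rz": 0, "grip": 1},
    {"dx": -0.18, "dy": 0, "dz": 0.55, "rx": 0, "ry": 0, "rz": 0, "grip": 1},
    {"dx": -0.13, "dy": 0, "dz": 0.55, "rx": 0, "ry": 0, "rz": 0, "grip": 1}
  ]
}}

```text
t: 24.38
tool_pos: [454.7, 17.0, 75.3]
ee_rot: [-180.0, -0.2, -4.6]
wrist_force: [2.3, 0.8, 6.8]
grip_width: 0.006
gripper_force: 3.8
```

{"method": "arm_command", "body": {
  "series": [
    {"dx": -0.06, "dy": 0, "dz": 0.4, "rx": 0, "ry": 0, "rz": 0, "grip": 1},
    {"dx": 0, "dy": 0, "dz": 0.3, "rx": 0, "ry": 0, "rz": 0, "grip": 1},
    {"dx": 0, "dy": 0, "dz": 0.1, "rx": 0, "ry": 0, "rz": 0, "grip": 1},
    {"dx": 0, "dy": 0, "dz": 0, "rx": 0, "ry": 0, "rz": 0, "grip": 1}
  ]
}}

```text
t: 24.88
tool_pos: [453.8, 17.1, 69.2]
ee_rot: [-179.8, -0.2, -4.6]
wrist_force: [-1.9, 1.7, 26.0]
grip_width: 0.009
gripper_force: 12.9
```

```bash
python3 -c "
from h import *
check('s13')"
```

```text
[453.79811393  17.05451292  69.20143566] [-179.81593448   -0.21568316   -4.62373994] [-1.8601645   1.68029041 26.04268992]
disc 84 [685.8  -2.6  94.2]
base 1011 ((586.4108276367188, 5.7137298583984375), (82.68730926513672, 249.72979736328125), 85.49118041992188)
```

View pics/s13c.png

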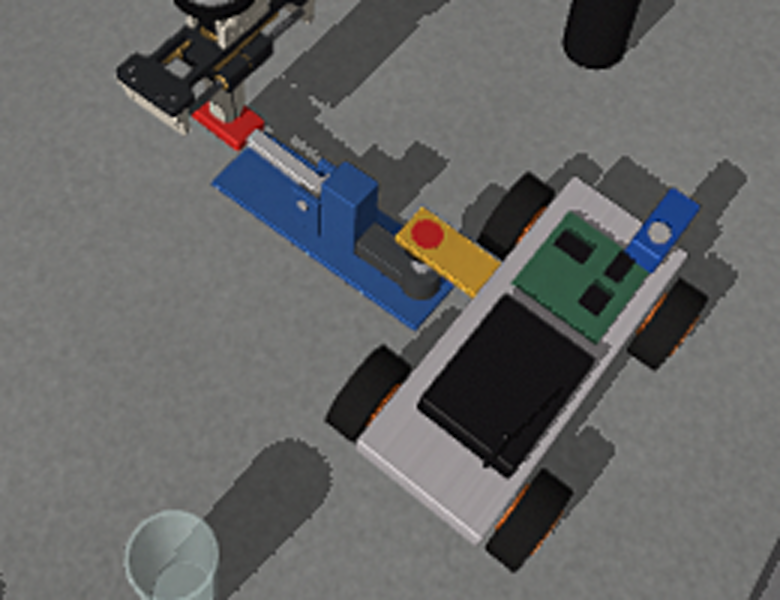

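The handle is on its stop at 26 N and the tab is up 23 mm, with the saddle centred to about 1–2 mm, so I'm handing it in.

```bash
python3 -c "
from h import *
print(arm.job_done())"
```

```text
the job is handed in; nothing more can be done
None
```

The jack is under the tab and has been pumped once. It is now held fully down with the tab 23 mm up and the near wheels clear. The first pump slid the rover 8 mm towards the robot, so I regripped the jack and recentred it to about 1–2 mm before the second press; job handed in.

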